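Open the card cutter so its lever arm stays up

ROBOT

A 7-joint arm with a two-finger parallel gripper is mounted at the origin on the work surface. World frame = base frame: x ahead of the robot, y to its left, z up, the work surface at z = 0. Lengths are in m, angles in rad, forces in N, time in s.
With the tool pointing down it reaches from about 0.425 to 0.975 m from the base axis. Payload 16.7 kg.
Tool frame: the origin (TCP) lies at the very end of the fingers, on their centre line; the grasp point (between the pads) lies 19 mm behind it; z points along the fingers, y is the line along which they close (so a half turn about z gives the same grasp; the last joint's range is limited). The gripper opens to 85 mm and grips with 20 to 120 N. Pads are 22 mm wide; open, the fingers measure 114 mm over their backs; the gripper's body (76 mm by 85 mm) begins 54 mm behind the grasp point. The pads swing forward as they close: fully open they stand 13 mm farther back than shut.
Start: joints at [-1.442, 0.426, 0.074, 1.606, -0.034, 1.111, -0.067], TCP at [0.186, 0.649, 0.231] pointing down, gripper open.
Joint ranges: [-2.85, 2.85], [-0.5, 2.14], [-1.23, 1.37], [0.21, 2.46], [-1.02, 4.16], [0.16, 2.05], [-2.73, 2.73]. Speed limits (rad/s): [1.89, 1.89, 2.39, 2.39, 3.01, 3.01, 3.01].

INTERFACE

Orientations are given as a 3x3 rotation matrix whose columns are the frame's x, y, z axes.
In Python, from plant import ctrl gives the robot as it stands. The module is installed in compiled form; this text tells all that it offers.
- The arm moves only by the tool drive_tool, never from a script. Its argument "moves" is a list of rows, each an object with "slide": the shift along the tool's x, y, z in m, a list of three; "rotation": the turn, a rotation vector about the tool's x, y, z in rad, a list of three. In form: [{"slide": [tx, ty, tz], "rotation": [wx, wy, wz]}, ...]. A call has 1 to 20 rows; each row shifts and turns the commanded pose from where the row before left it, along the tool's axes as they then stand; what a row does not reach is not made up. A row lasts 1/12 s, in which the tool goes at most 41.7 mm and 7.16 degrees, less where a joint would pass 70% of its speed; a pose out of reach is approached as far as the arm can. A call with a gripper value outside its range is refused whole. "claw" is the finger opening in m, from 0 to 0.0854, set as the call begins (left out, the last holds). The fingers move at their own pace and stop on an object; "grip_force" is the grip in N (left out, the last holds). Time passes only in rows, so rows that do not move let the fingers close. It gives the time, the measured TCP pose, the force, the opening and the grip force at its end, in the units of the state.
- ctrl.get_obs(): the state, without advancing time (a new reading comes with each control period).
- ctrl.snapshot(name): name is "scene" or "side" or "wrist"; returns the picture (420x560x3 uint8, red, green, blue); there is no depth.
- ctrl.camera_info(name): a dict with "mtx" (3x3 intrinsics, pixels), "dist_coeffs" ([k1, k2, p1, p2, k3] as OpenCV has them; the pictures are not rectified), "eye" and "rotation" of the camera in the world. Camera axes: x right, y up, looking along -z (the intrinsics and any distortion apply to the point x, -y, -z); pixel columns grow to the right and rows downward; lengths in m; the calibration is good to about 2 mm. A picture is of the moment at which its call begins: read the wrist's pose just before it. camera_info takes no time and is no camera call; for the wrist camera it gives the pose at the moment of the call.
- ctrl.sign_off(): hands the job in; it is judged then, once.
Trained networks look in the newest picture that a camera, given by its name, has taken for a name from the list of things; names that differ only in an ending like _2 or _b are one class to them, and where a whole thing is asked for, a point or a joint stands for the part that bears it (a point fixed in the world has none). Each returns a list of dicts, best first, with "score" (0 to 1); they miss things now and then, are a little off and sometimes report something else, mostly with a low value. They report only what shows in the picture. A call takes as long as a camera call.
- ctrl.search_frame(camera, target): "centre" ([column, row] in pixels, amid what is visible of it).
The state is a dict: "time": time; "joints": joint angles; "joint_vel": joint speeds; "effort": joint torques, N m; "tool_pos": TCP position; "eef_rot": TCP orientation; "force": force on the tool from outside, world axes, zero at the start; "wrist_torque": the same for the moment, N m; "finger_gap": opening from 0.0 (shut) to 1.0 (fully open); "finger_force": force on a finger pad.
Only numpy, scipy, OpenCV 4.12 (cv2) and the standard library are available. Lean on these libraries where they do the work, as an engineer would, in place of code of your own. Each camera call takes 0.05 s, during which the arm holds its last target. There are 200 camera calls.

TASK

Open the card cutter on the gift-wrapping counter: push the red safety catch away from the handle end as far as it goes, then push the lever arm up by its black cross handle, without flinging it, past its balance point, so that the counterweight holds it fully raised by itself. Only push: do not take the handle or the catch between the fingers, keep off the blade beam and the counterweight, and leave everything else standing where it is.

Things in the scene. Friction and masses are not known exactly. Their poses are not given: they have to be found in the camera images.
- cutter: Lever card cutter, fixed; white bed. Origin on the counter (z = 0) at the handle end of the blade side; x level from the handle end to the pivot end, y level from the blade across the bed, z up. Tray: x 20 to 340, y 0 to 250, bed 50 mm high; a clamp bar 57 mm high (knobs 64) at y 70 to 86. The arm swings beside the tray in the plane y = -12 mm, about an axis along y through x = 310, z = 70 mm.
- cutter_arm (a joint): Lever arm angle (rad): 0 = down on its stop, 0.95 = fully up on its stop; the handle rises and goes in an arc towards the cutter's +x. It balances at about 0.6: below, it falls back down; from about 0.7 the counterweight slowly draws it up to the stop by itself, in some seconds. Lifting at the handle takes 2 to 4 N at first, less towards balance; light damping. The catch, when on, locks it down.
- handle (a point): Middle of the black cross handle at the arm's end: round bar, 28 mm diameter, 105 mm long, axis parallel to the cutter's y, from y = -32 (arm side) to y = -137 mm (free end), free space below and around. Arm down, it is at (-10, -84.5, 115) mm in the cutter's frame; it moves on a circle of 323 mm radius about the arm's axis. Between them: green blade beam, not to be touched, nor the counterweight.
- catch (a joint): Sliding safety catch, travel in m: 0 = on (its steel tongue lies over a pin of the blade beam and locks the arm down), 0.030 = fully off against its end; grows towards the cutter's +x. It stays where it is left and takes 2 to 3 N to slide. From about 0.018 the arm is free.
- catch_tab (a point): Centre of the catch's red upright tab: 10 mm thick (cutter's x), 24 mm wide (y), top 15 mm above this point, its near (-x) face free from 20 mm below it, above a black shoe 40 mm long. At joint 0 it is at (80, 35, 84) mm in the cutter's frame. Nearer, a 10 mm high rail end at x = 51 mm. The blade beam runs alongside at y -6 to -18 mm, up to 91 mm high, with a steel tongue from the tab to it.
- tag_stack_center (a point): Centre of a banded stack of gift tags lying on the cutter's bed, 110 x 70 x 18 mm. Bystander.
- pillar_candle_center (a point): Point 45 mm above the foot, on the axis of a cream pillar candle, 70 mm diameter, 117 mm high with its flame, on the blade side of the cutter. Bystander.
- bauble_jar_center (a point): Centre of a glass jar with brass lid, 76 mm diameter, 109 mm high, on the blade side of the cutter. Bystander.
- amber_ball_center (a point): Centre of an amber glass ball, 66 mm diameter, on a brass foot, 83 mm high, off the handle end of the cutter. Bystander.
- candlestick_center (a point): Point 100 mm above the foot, on the axis of a brass candlestick with taper, foot 96 mm diameter, 213 mm high, left. Bystander.
- gift_box_center (a point): Centre of a dark green gift box with red bands, 116 x 116 x 82 mm, left. Bystander.
- pencil_cup_center (a point): Centre of a blue cup, 76 mm diameter, 90 mm high, with pencils to 150 mm, right. Bystander.

How it is judged:
On the way, in this order (a step that is already met when the one before it is completed fails the run):
1. the safety catch is pushed off while the arm is still down (value of joint catch above 0.025 m and value of joint cutter_arm below 0.1 rad), for 0.1 s.
2. the arm is pushed up past its balance point (value of joint cutter_arm above 0.66 rad), for 0.1 s.
At the end, for the whole second after the job is handed in: The lever arm stands by itself at its upper stop (above 0.88 of 0.95 rad) and at rest, the safety catch is off (at least 25 of 30 mm), and everything else is where it was (value of joint cutter_arm above 0.88 rad and velocity of joint cutter_arm between -0.1 and 0.1 rad/s and value of joint catch above 0.025 m); the robot touches nothing.
It fails at once if the arm is flung (faster than 2.5 rad/s) (velocity of joint cutter_arm above 2.5 rad/s).
It fails at once if the handle is taken between the fingers (x of the grasp point in the frame of handle between -0.014 and 0.014 m and z of the grasp point in the frame of handle between -0.014 and 0.014 m and y of the grasp point in the frame of handle between -0.053 and 0.053 m).
It fails at once if the catch's tab is taken between the fingers (x of the grasp point in the frame of catch_tab between -0.005 and 0.005 m and y of the grasp point in the frame of catch_tab between -0.012 and 0.012 m and z of the grasp point in the frame of catch_tab between -0.03 and 0.025 m).
It fails at once if the robot pushes on the blade beam or the counterweight (contact force between any of the fingers, the arm and cutter_arm_c6 above 2 N or contact force between any of the fingers, the arm and cutter_arm_c7 above 2 N or contact force between any of the fingers, the arm and cutter_arm_c10 above 2 N).
It fails at once if a bystander is lifted, carried, pushed or knocked over (its centre moves more than 20 mm) (distance of any of tag_stack_center, pillar_candle_center, bauble_jar_center, amber_ball_center, candlestick_center, gift_box_center, pencil_cup_center from where it was at the start of the episode above 0.02 m).
It also fails if it takes over 58 s, if anything falls off the work surface, if the arm or the gripper's body presses on something with over 40 N, if the wrist force passes 120 N, or if a joint passes its speed limit or range.

## Working session

There is one attempt and no reset: what is moved stays moved. The work goes in short steps, Python scripts to look and compute and a tool call to move; the robot and the scene stay as the last step left them, time stands still between calls to the robot, and variables do not carry over. Pictures are saved under pics/ and viewed, at most 13 in all, crops included, and the job is handed in when it is done.

Besides the shell and the picture viewer there is one more tool, called after ">>>" as name(argument=value, ...) on one line, values as JSON. drive_tool: Moves the arm, as the interface text tells. Its arguments: {"type":"object","properties":{"moves":{"type":"array","items":{"type":"object","properties":{"slide":{"type":"array","items":{"type":"number"}},"rotation":{"type":"array","items":{"type":"number"}}}}},"claw":{"type":"number"},"grip_force":{"type":"number"}},"required":["moves"]}

```bash
mkdir -p pics
python3 - <<'E'
from plant import ctrl
import cv2
o=ctrl.get_obs();print(o['time'],o['tool_pos'],o['eef_rot'],o['finger_gap'])
for c in ("scene","side"):
    cv2.imwrite(f"pics/{c}0.png",ctrl.snapshot(c)[:,:,::-1])
    i=ctrl.camera_info(c);print(c,i)
    for t in ("handle","catch_tab","cutter","tag_stack_center","pillar_candle_center","bauble_jar_center","amber_ball_center"):
        print(t,[(r['centre'],round(r['score'],2)) for r in ctrl.search_frame(c,t)[:2]])
E
```

```text
0.0 [0.18566026 0.64853616 0.23060545] [[-9.61385505e-01  2.75205075e-01 -2.76616002e-04]
 [ 2.75205203e-01  9.61384701e-01 -1.24570594e-03]
 [-7.68902028e-05 -1.27372979e-03 -9.99999186e-01]] 0.9985025290173624
scene {'mtx': array([[402.1543321 ,   0.        , 281.17864331],
       [  0.        , 402.1543321 , 209.72742083],
       [  0.        ,   0.        ,   1.        ]]), 'dist_coeffs': array([-0.11209768,  0.        ,  0.        ,  0.        ,  0.        ]), 'eye': array([ 1.0687734 , -0.82677801,  0.67905751]), 'rotation': array([[ 0.84998148, -0.27279227,  0.45068377],
       [ 0.52680917,  0.43705643, -0.72900876],
       [ 0.00189372,  0.85706829,  0.51519934]])}
handle [([313.7, 236.3], 0.81), ([321.9, 156.3], 0.49)]
catch_tab [([321.4, 208.7], 0.47)]
cutter [([352.1, 244.5], 0.96), ([313.6, 235.6], 0.23)]
tag_stack_center [([358.8, 219.9], 0.89)]
pillar_candle_center [([268.9, 236.3], 0.75), ([251.5, 262.9], 0.35)]
bauble_jar_center [([250.7, 261.5], 0.64)]
amber_ball_center [([131.2, 324.6], 0.73), ([342.2, 191.3], 0.69)]
side {'mtx': array([[414.10282091,   0.        , 286.55657184],
       [  0.        , 414.10282091, 209.01506522],
       [  0.        ,   0.        ,   1.        ]]), 'dist_coeffs': array([-0.03785507,  0.        ,  0.        ,  0.        ,  0.        ]), 'eye': array([ 0.0833464 , -0.68450086,  0.94082454]), 'rotation': array([[ 0.78185869,  0.44928972, -0.432245  ],
       [-0.62328692,  0.5471591 , -0.55868625],
       [-0.0145052 ,  0.70622635,  0.70783751]])}
handle [([312.5, 206.5], 0.71), ([295.8, 173.6], 0.67)]
catch_tab [([273.9, 190.0], 0.57)]
cutter [([298.0, 247.4], 0.71), ([314.4, 191.9], 0.6)]
tag_stack_center [([295.4, 176.4], 0.98)]
pillar_candle_center [([300.8, 244.4], 0.71)]
bauble_jar_center [([331.4, 256.6], 0.85)]
amber_ball_center [([241.9, 171.5], 0.87)]
```

View pics/scene0.png

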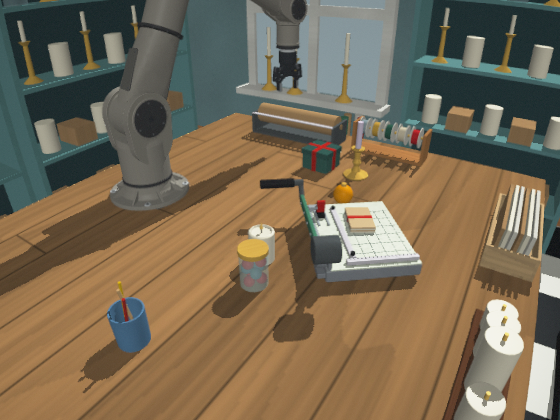

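View pics/side0.png

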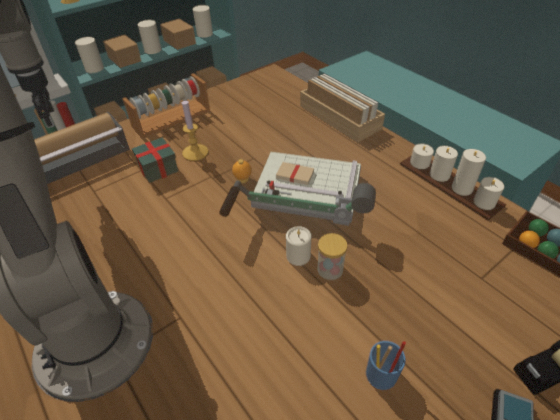

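The scene view shows the handle at about (278,184), the red tab at (321,207), the counterweight at (325,250), the candle at (262,243) and the jar at (253,265). In the side view the handle is at (230,201), the tab at (270,186) and the ball at (241,171). I'll zoom in next.

Run:
```python
import cv2,numpy as np
a=cv2.imread("pics/scene0.png")[165:290,235:425]; b=cv2.imread("pics/side0.png")[145:290,215:385]
a=cv2.resize(a,None,fx=4,fy=4,interpolation=cv2.INTER_CUBIC);b=cv2.resize(b,None,fx=4,fy=4,interpolation=cv2.INTER_CUBIC)
cv2.imwrite("pics/ca.png",a);cv2.imwrite("pics/cb.png",b)
```

```text
(no output)
```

View pics/ca.png

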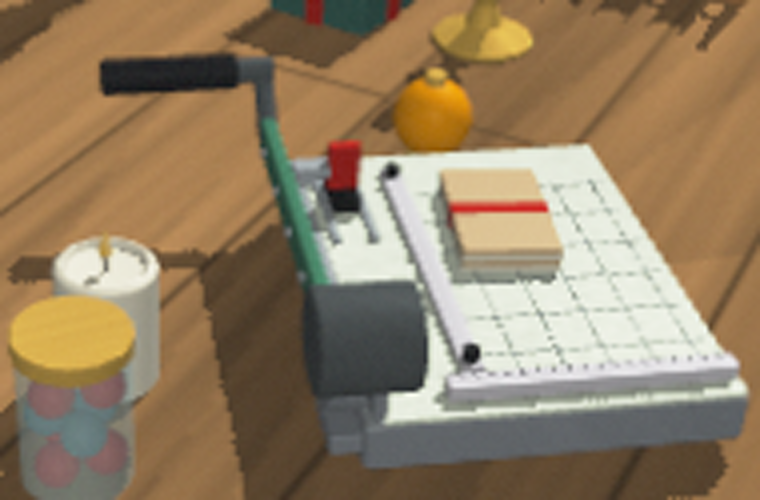

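View pics/cb.png

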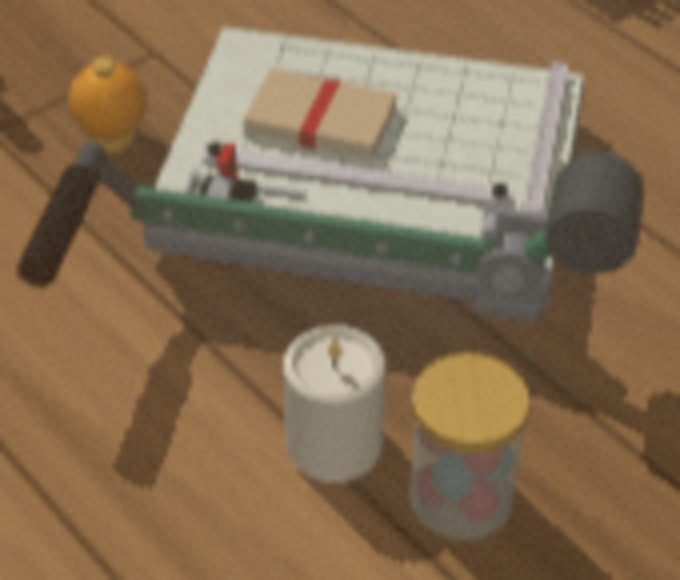

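```bash
cat > h.py <<'E'
import cv2,numpy as np
from plant import ctrl
from scipy.optimize import least_squares
F=np.diag([1.,-1,-1])
def proj(c,P):
    i=ctrl.camera_info(c) if isinstance(c,str) else c
    R=F@np.array(i['rotation']).T
    return cv2.projectPoints(np.atleast_2d(np.array(P,float)),cv2.Rodrigues(R)[0],-R@i['eye'],i['mtx'],i['dist_coeffs'])[0][:,0]
def W(p,c):
    th=p[2];C,S=np.cos(th),np.sin(th);c=np.atleast_2d(c)
    return np.c_[p[0]+C*c[:,0]-S*c[:,1],p[1]+S*c[:,0]+C*c[:,1],c[:,2]]
E
python3 - <<'E'
from h import *
m=np.array
L=m([[-10,-137,115],[-10,-32,115],[80,35,99],[20,250,50],[340,250,50]])/1e3
A=m([[103,77],[237,70],[345,147],[587,146],[745,385]])/4+[234.6,164.6]
B=m([[35,275],[85,165],[227,148],[222,30],[580,75]])/4+[214.6,144.6]
f=lambda p:np.r_[(proj("scene",W(p,L))-A).ravel(),(proj("side",W(p,L))-B).ravel()]
best=min((least_squares(f,[.5,0,t],loss='soft_l1') for t in np.arange(-3,3,1)),key=lambda r:r.cost)
print(best.x,best.cost);print(best.fun.reshape(-1,2).round(1))
p=best.x
print("handle",W(p,[-.010,-.0845,.115]),"tab",W(p,[.08,.035,.084]))
# bystanders by known height: pixels of tops
def tri(a,b):
    g=lambda X:np.r_[(proj("scene",X)-a).ravel(),(proj("side",X)-b).ravel()]
    r=least_squares(g,[.6,0,.05]);return r.x,r.cost
for n,a,b in (("candle",(106,262),(334,367)),("jar",(72,330),(470,395)),("ball",(433,113),(107,103))):
    X,c=tri(m(a)/4+[234.6,164.6],m(b)/4+[214.6,144.6]);
    d=X[:2]-p[:2];C,S=np.cos(p[2]),np.sin(p[2]);print(n,X.round(3),round(c,1),"cutter",(C*d[0]+S*d[1]).round(3),(-S*d[0]+C*d[1]).round(3))
E
```

```text
[ 0.5534793   0.14308359 -0.90286283] 8.643629091460356
[[-0.6  0.2]
 [ 0.   0.2]
 [-0.1 -1.3]
 [ 1.1 -0.5]
 [ 2.4  2.2]
 [-0.1  0.1]
 [-0.9  2.9]
 [-1.1  0.8]
 [-0.2 -1. ]
 [ 1.1 -0.2]]
handle [[0.48094443 0.09859829 0.115     ]] tab [[0.63050711 0.1019531  0.084     ]]
candle [ 0.564 -0.112  0.089] 0.8 cutter 0.206 -0.15
jar [ 0.604 -0.204  0.11 ] 0.0 cutter 0.303 -0.175
ball [0.63  0.268 0.044] 0.4 cutter -0.051 0.137
```

>>> drive_tool(claw=0, moves=[{"slide": [0, 0, -0.035]}, {"slide": [0, 0, -0.035]}, {"slide": [0, 0, -0.035]}, {"slide": [-0.0232, -0.0159, 0]}, {"slide": [-0.0232, -0.0159, 0]}, {"slide": [-0.0232, -0.0159, 0]}, {"slide": [-0.0232, -0.0159, 0]}, {"slide": [-0.0232, -0.0159, 0]}, {"slide": [-0.0232, -0.0159, 0]}, {"slide": [-0.0232, -0.0159, 0]}, {"slide": [-0.0232, -0.0159, 0]}, {"slide": [-0.0232, -0.0159, 0]}, {"slide": [-0.0232, -0.0159, 0]}, {"slide": [-0.0232, -0.0159, 0]}, {"slide": [-0.0232, -0.0159, 0]}, {"slide": [-0.0232, -0.0159, 0]}, {"slide": [-0.0232, -0.0159, 0]}, {"slide": [-0.0232, -0.0159, 0]}, {"slide": [-0.0232, -0.0159, 0]}, {"slide": [-0.0232, -0.0159, 0]}])

```text
$.moves[0]: bad value
```

>>> drive_tool(moves=[{"slide": [-0.0232, -0.0159, 0]}, {"slide": [-0.0232, -0.0159, 0]}, {"slide": [-0.0232, -0.0159, 0]}, {"slide": [-0.0232, -0.0159, 0]}, {"slide": [-0.0232, -0.0159, 0]}, {"slide": [-0.0232, -0.0159, 0]}, {"slide": [-0.0232, -0.0159, 0]}, {"rotation": [0, 0, 0.104]}, {"rotation": [0, 0, 0.104]}, {"rotation": [0, 0, 0.104]}, {"rotation": [0, 0, 0.104]}, {"rotation": [0, 0, 0.104]}, {"rotation": [0, 0, 0.104]}, {"slide": [0, 0, 0.035]}, {"slide": [0, 0, 0.035]}, {"slide": [0, 0, 0.035]}, {}, {}])

```text
$.moves[0]: bad value
```

Both fields seem to be required, so I'll send them in every row.

>>> drive_tool(claw=0, moves=[{"slide": [0, 0, -0.035], "rotation": [0, 0, 0]}, {"slide": [0, 0, -0.035], "rotation": [0, 0, 0]}, {"slide": [0, 0, -0.035], "rotation": [0, 0, 0]}, {"slide": [-0.0232, -0.0159, 0], "rotation": [0, 0, 0]}, {"slide": [-0.0232, -0.0159, 0], "rotation": [0, 0, 0]}, {"slide": [-0.0232, -0.0159, 0], "rotation": [0, 0, 0]}, {"slide": [-0.0232, -0.0159, 0], "rotation": [0, 0, 0]}, {"slide": [-0.0232, -0.0159, 0], "rotation": [0, 0, 0]}, {"slide": [-0.0232, -0.0159, 0], "rotation": [0, 0, 0]}, {"slide": [-0.0232, -0.0159, 0], "rotation": [0, 0, 0]}, {"slide": [-0.0232, -0.0159, 0], "rotation": [0, 0, 0]}, {"slide": [-0.0232, -0.0159, 0], "rotation": [0, 0, 0]}, {"slide": [-0.0232, -0.0159, 0], "rotation": [0, 0, 0]}, {"slide": [-0.0232, -0.0159, 0], "rotation": [0, 0, 0]}, {"slide": [-0.0232, -0.0159, 0], "rotation": [0, 0, 0]}, {"slide": [-0.0232, -0.0159, 0], "rotation": [0, 0, 0]}, {"slide": [-0.0232, -0.0159, 0], "rotation": [0, 0, 0]}, {"slide": [-0.0232, -0.0159, 0], "rotation": [0, 0, 0]}, {"slide": [-0.0232, -0.0159, 0], "rotation": [0, 0, 0]}, {"slide": [-0.0232, -0.0159, 0], "rotation": [0, 0, 0]}])

```text
time: 2.47
tool_pos: [0.4912, 0.2793, 0.3365]
eef_rot: [[-0.961, 0.275, 0.0], [0.275, 0.961, 0.0], [-0.0, 0.0, -1.0]]
force: [0.6, 0.4, 0.2]
finger_gap: 0.001
finger_force: 0.0
```

>>> drive_tool(moves=[{"slide": [-0.023, -0.0158, 0], "rotation": [0, 0, 0]}, {"slide": [-0.023, -0.0158, 0], "rotation": [0, 0, 0]}, {"slide": [-0.023, -0.0158, 0], "rotation": [0, 0, 0]}, {"slide": [-0.023, -0.0158, 0], "rotation": [0, 0, 0]}, {"slide": [-0.023, -0.0158, 0], "rotation": [0, 0, 0]}, {"slide": [-0.023, -0.0158, 0], "rotation": [0, 0, 0]}, {"slide": [-0.023, -0.0158, 0], "rotation": [0, 0, 0]}, {"slide": [0, 0, 0.035], "rotation": [0, 0, 0.104]}, {"slide": [0, 0, 0.035], "rotation": [0, 0, 0.104]}, {"slide": [0, 0, 0.035], "rotation": [0, 0, 0.104]}, {"slide": [0, 0, 0.035], "rotation": [0, 0, 0.104]}, {"slide": [0, 0, 0.02], "rotation": [0, 0, 0.104]}, {"slide": [0, 0, 0], "rotation": [0, 0, 0.104]}, {"slide": [0, 0, 0], "rotation": [0, 0, 0]}])

```text
time: 3.63
tool_pos: [0.6142, 0.1297, 0.1749]
eef_rot: [[-0.615, 0.788, -0.002], [0.788, 0.615, -0.001], [0.0, -0.003, -1.0]]
force: [0.4, 0.2, -0.3]
finger_gap: 0.004
finger_force: 0.0
```

Run:
```python
from h import *
o=ctrl.get_obs();print(o['time'],o['tool_pos'],o['force'],o['joints'].round(2))
w=ctrl.snapshot("wrist");cv2.imwrite("pics/w1.png",w[:,:,::-1])
p=[ 0.5534793,0.14308359,-0.90286283]
L=np.array([[-10,-137,115],[-10,-32,115],[75,47,99],[75,23,99],[85,47,99],[85,23,99],[20,250,50],[20,0,50]])/1e3
print(proj("wrist",W(p,L)).round(0).tolist(), proj("wrist",o['tool_pos']))
s=[ctrl.snapshot(c)[:,:,::-1] for c in("scene","side")]
a=cv2.resize(s[0][165:265,270:370],(400,400),interpolation=2);b=cv2.resize(s[1][130:230,210:310],(400,400),interpolation=2)
cv2.imwrite("pics/c1.png",np.hstack([a,b]))
```

```text
3.6333 [0.61415672 0.12972813 0.17487225] [ 0.39130722  0.17551782 -0.28818459] [-0.71  0.45  0.53  1.79 -0.27  0.98  0.59]
[[-11.0, 142.0], [152.0, 138.0], [286.0, 259.0], [251.0, 259.0], [286.0, 272.0], [252.0, 271.0], [534.0, 169.0], [224.0, 166.0]] [[274.1546287  280.39086662]]
```

View pics/w1.png

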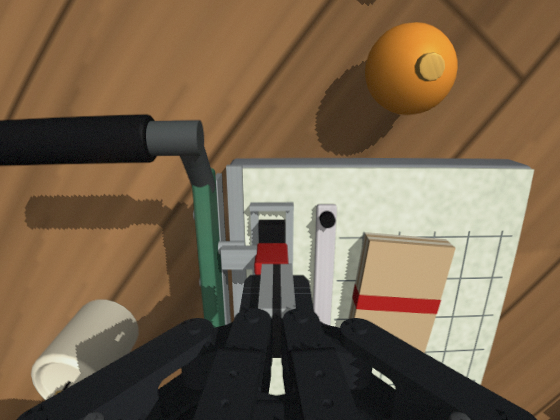

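View pics/c1.png

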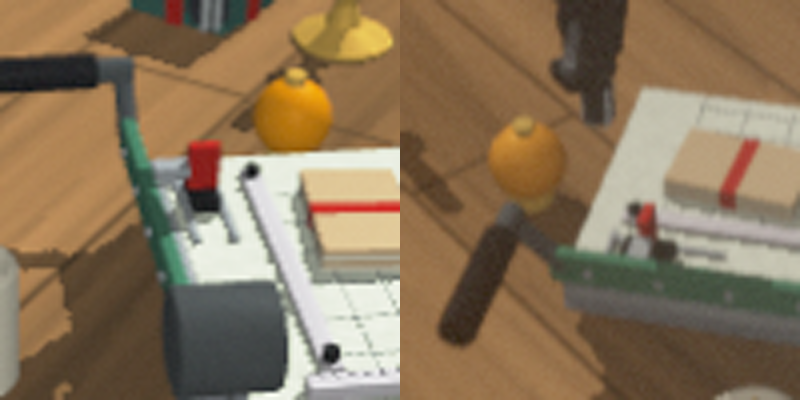

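The wrist view shows the tab top at about (271,265), its near face above it, and the handle end at (155,138). All of this matches my fitted model within about 2 mm. Next I'll descend in front of the tab and push.

>>> drive_tool(moves=[{"slide": [0, 0.003, 0.025], "rotation": [0, 0, 0]}, {"slide": [0, 0, 0.025], "rotation": [0, 0, 0]}, {"slide": [0, 0, 0.025], "rotation": [0, 0, 0]}, {"slide": [0, 0, 0.018], "rotation": [0, 0, 0]}, {"slide": [0, 0, 0.01], "rotation": [0, 0, 0]}, {"slide": [0, 0, 0], "rotation": [0, 0, 0]}, {"slide": [-0.005, 0, 0], "rotation": [0, 0, 0]}, {"slide": [-0.005, 0, 0], "rotation": [0, 0, 0]}, {"slide": [-0.005, 0, 0], "rotation": [0, 0, 0]}, {"slide": [-0.005, 0, 0], "rotation": [0, 0, 0]}, {"slide": [-0.005, 0, 0], "rotation": [0, 0, 0]}, {"slide": [-0.005, 0, 0], "rotation": [0, 0, 0]}, {"slide": [0, 0, 0], "rotation": [0, 0, 0]}])

```text
time: 4.87
tool_pos: [0.6366, 0.107, 0.0736]
eef_rot: [[-0.619, 0.786, 0.001], [0.786, 0.619, -0.0], [-0.001, 0.0, -1.0]]
force: [-0.1, -0.0, 0.7]
finger_gap: 0.001
finger_force: 0.0
```

>>> drive_tool(moves=[{"slide": [-0.004, 0, 0], "rotation": [0, 0, 0]}, {"slide": [-0.004, 0, 0], "rotation": [0, 0, 0]}, {"slide": [-0.004, 0, 0], "rotation": [0, 0, 0]}, {"slide": [0, 0, 0], "rotation": [0, 0, 0]}])

```text
time: 5.2
tool_pos: [0.6437, 0.0978, 0.0733]
eef_rot: [[-0.619, 0.786, 0.0], [0.786, 0.619, -0.0], [-0.0, -0.0, -1.0]]
force: [0.1, 0.0, -0.0]
finger_gap: 0.003
finger_force: 0.0
```

>>> drive_tool(moves=[{"slide": [-0.003, 0, 0], "rotation": [0, 0, 0]}, {"slide": [-0.003, 0, 0], "rotation": [0, 0, 0]}])

```text
time: 5.37
tool_pos: [0.646, 0.0953, 0.0731]
eef_rot: [[-0.62, 0.785, -0.002], [0.785, 0.62, 0.002], [0.003, -0.001, -1.0]]
force: [-17.9, 18.1, 13.9]
finger_gap: 0.001
finger_force: 12.3
```

Run:
```python
from h import *
s=[ctrl.snapshot(c)[:,:,::-1] for c in("wrist","scene")]
b=cv2.resize(s[1][165:265,270:370],(420,420),interpolation=2)
cv2.imwrite("pics/c2.png",np.hstack([s[0][:,100:460],b]))
```

```text
(no output)
```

View pics/c2.png

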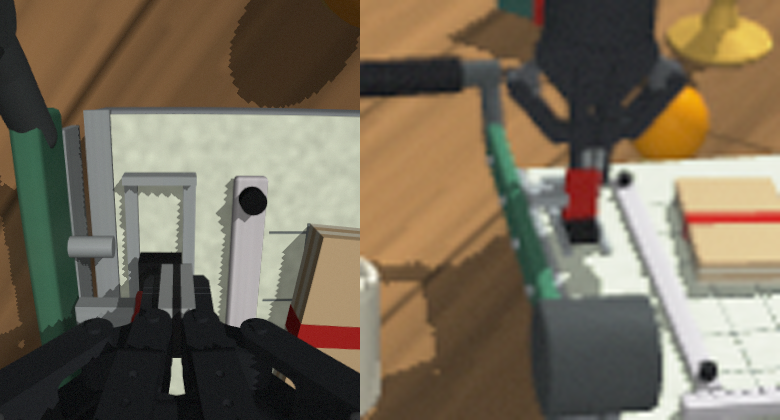

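The catch sits against its end stop (25 N reaction, tongue clear of the beam pin). I'll back off and rise, then locate the left-hand bystanders.

>>> drive_tool(moves=[{"slide": [0.01, 0, 0], "rotation": [0, 0, 0]}, {"slide": [0.005, 0, -0.01], "rotation": [0, 0, 0]}, {"slide": [0, 0, -0.03], "rotation": [0, 0, 0]}, {"slide": [0, 0, -0.04], "rotation": [0, 0, 0]}, {"slide": [0, 0, -0.04], "rotation": [0, 0, 0]}, {"slide": [0, 0, -0.04], "rotation": [0, 0, 0]}, {"slide": [0, 0, -0.04], "rotation": [0, 0, 0]}, {"slide": [0, 0, -0.02], "rotation": [0, 0, 0]}, {"slide": [0, 0, 0], "rotation": [0, 0, 0]}])

```text
time: 6.22
tool_pos: [0.6395, 0.1056, 0.2996]
eef_rot: [[-0.619, 0.785, 0.008], [0.785, 0.619, 0.002], [-0.003, 0.007, -1.0]]
force: [-0.0, -0.1, -0.6]
finger_gap: -0.002
finger_force: 0.0
```

Run:
```python
from h import *
def tri(a,b):
    g=lambda X:np.r_[(proj("scene",X)-a).ravel(),(proj("side",X)-b).ravel()]
    r=least_squares(g,[.6,0,.05]);return r.x.round(3),r.cost
print("candlestick foot",tri((356,175),(195,152)),"giftbox",tri((321,156),(155,158)))
```

```text
candlestick foot (array([ 0.581,  0.513, -0.002]), np.float64(0.0760889175816544)) giftbox (array([0.428, 0.512, 0.045]), np.float64(0.6683229252641103))
```

>>> drive_tool(moves=[{"slide": [0.0264, -0.0192, 0], "rotation": [0, 0, 0]}, {"slide": [0.0264, -0.0192, 0], "rotation": [0, 0, 0]}, {"slide": [0.0264, -0.0192, 0], "rotation": [0, 0, 0]}, {"slide": [0.0264, -0.0192, 0], "rotation": [0, 0, 0]}, {"slide": [0.0264, -0.0192, 0], "rotation": [0, 0, 0]}, {"slide": [0.0264, -0.0192, 0], "rotation": [0, 0, 0]}, {"slide": [0.0264, -0.0192, 0], "rotation": [0, 0, 0]}, {"slide": [0, 0, 0], "rotation": [0, -0.098, 0]}, {"slide": [0, 0, 0], "rotation": [0, -0.098, 0]}, {"slide": [0, 0, 0], "rotation": [0, -0.098, 0]}, {"slide": [0, 0, 0], "rotation": [0, -0.098, 0]}, {"slide": [0, 0, 0], "rotation": [0, -0.098, 0]}, {"slide": [0, 0, 0], "rotation": [0, -0.098, 0]}, {"slide": [0, 0, 0], "rotation": [0, -0.098, 0]}, {"slide": [0, 0, 0], "rotation": [0, -0.098, 0]}, {"slide": [0, 0, 0], "rotation": [0, 0, 0]}])

```text
time: 7.55
tool_pos: [0.4166, 0.1691, 0.2923]
eef_rot: [[-0.439, 0.782, 0.442], [0.549, 0.623, -0.557], [-0.711, -0.002, -0.703]]
force: [-0.3, -0.3, -1.8]
finger_gap: 0.001
finger_force: 0.0
```

```bash
cat >> h.py <<'E'
P=[0.5534793,0.14308359,-0.90286283]
def cut(o):
    C,S=np.cos(P[2]),np.sin(P[2]);R=np.array([[C,-S,0],[S,C,0],[0,0,1]])
    return R.T@(np.array(o['tool_pos'])-[P[0],P[1],0]), R.T@o['eef_rot']
def show():
    o=ctrl.get_obs();x,r=cut(o);print(round(o['time'],2),"cutter",(x*1e3).round(1),"z",r[:,2].round(3),"y",r[:,1].round(3),"j",o['joints'].round(2),"F",np.round(o['force'],1));return x,r
E
python3 -c "
from h import *
show()"
```

```text
7.55 cutter [-105.2  -91.3  292.3] z [ 0.711  0.002 -0.703] y [-0.005  1.    -0.002] j [-1.24  0.09  0.18  2.15  0.72  1.34 -0.72] F [-0.3 -0.3 -1.8]
```

>>> drive_tool(moves=[{"slide": [0.02, 0, 0.0197], "rotation": [0, 0, 0]}, {"slide": [0.02, 0, 0.0197], "rotation": [0, 0, 0]}, {"slide": [0.02, 0, 0.0197], "rotation": [0, 0, 0]}, {"slide": [0.02, 0, 0.0197], "rotation": [0, 0, 0]}, {"slide": [0.02, 0, 0.0197], "rotation": [0, 0, 0]}, {"slide": [0, 0, 0.0246], "rotation": [0, 0, 0]}, {"slide": [0, 0, 0.0246], "rotation": [0, 0, 0]}, {"slide": [0, 0, 0.0246], "rotation": [0, 0, 0]}, {"slide": [0, 0, 0.0246], "rotation": [0, 0, 0]}, {"slide": [0, 0, 0.0246], "rotation": [0, 0, 0]}, {"slide": [0, 0, 0], "rotation": [0, 0, 0]}])

```text
time: 8.47
tool_pos: [0.4714, 0.0969, 0.0647]
eef_rot: [[-0.437, 0.788, 0.434], [0.557, 0.616, -0.557], [-0.706, -0.002, -0.708]]
force: [-1.2, -1.2, 0.6]
finger_gap: 0.002
finger_force: 0.0
```

Run:
```python
from h import *
show()
print(proj("wrist",W(P,[[-.01,-.137,.115],[-.01,-.032,.115]])).round())
s=[ctrl.snapshot(c)[:,:,::-1] for c in("wrist","scene")]
b=cv2.resize(s[1][135:265,230:340],(355,420),interpolation=2)
cv2.imwrite("pics/c3.png",np.hstack([cv2.resize(s[0],(430,420)),b]))
```

```text
8.47 cutter [-14.6 -93.   64.7] z [ 0.706 -0.004 -0.708] y [ 0.004  1.    -0.002] j [-1.1   0.52  0.27  2.32  1.    0.78 -1.08] F [-1.2 -1.2  0.6]
[[171. 398.]
 [418. 397.]]
```

View pics/c3.png

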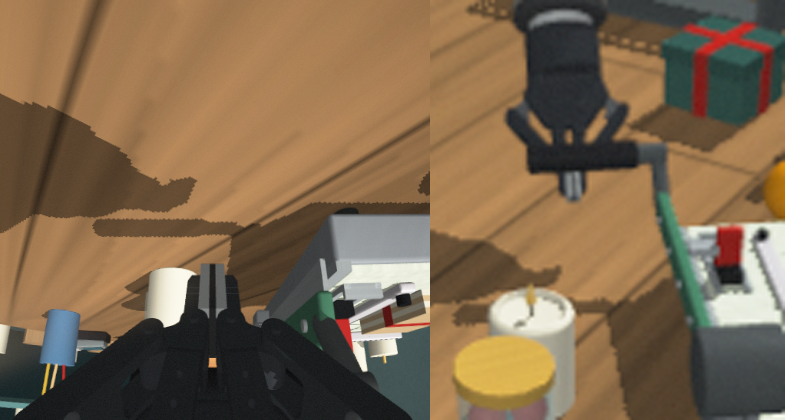

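The scene crop shows the closed fingers passing beneath the handle at its middle, around (570,155), and clear of the beam. I'll lift along the arc now.

>>> drive_tool(moves=[{"slide": [-0.005, 0, 0], "rotation": [0, 0, 0]}, {"slide": [-0.005, 0, 0], "rotation": [0, 0, 0]}, {"slide": [-0.005, 0, 0], "rotation": [0, 0, 0]}, {"slide": [-0.009, 0, -0.006], "rotation": [0, 0, 0]}, {"slide": [-0.009, 0, -0.006], "rotation": [0, 0, 0]}, {"slide": [-0.009, 0, -0.006], "rotation": [0, 0, 0]}, {"slide": [-0.0095, 0, -0.005], "rotation": [0, 0, 0]}, {"slide": [-0.0095, 0, -0.005], "rotation": [0, 0, 0]}, {"slide": [-0.0095, 0, -0.005], "rotation": [0, 0, 0]}])

```text
time: 9.32
tool_pos: [0.4873, 0.0804, 0.1401]
eef_rot: [[-0.439, 0.784, 0.438], [0.557, 0.62, -0.552], [-0.705, 0.002, -0.709]]
force: [-2.1, 4.3, -1.1]
finger_gap: 0.001
finger_force: 1.8
```

Run:
```python
from h import *
show()
s=[ctrl.snapshot(c)[:,:,::-1] for c in("side","scene")]
a=cv2.resize(s[0][110:270,180:360],(440,390),interpolation=2)
b=cv2.resize(s[1][135:265,230:340],(330,390),interpolation=2)
cv2.imwrite("pics/c4.png",np.hstack([a,b]))
```

```text
9.32 cutter [  8.2 -90.8 140.1] z [ 0.705  0.002 -0.709] y [-0.001  1.     0.002] j [-1.07  0.34  0.29  2.3   0.95  0.88 -0.88] F [-2.1  4.3 -1.1]
```

View pics/c4.png

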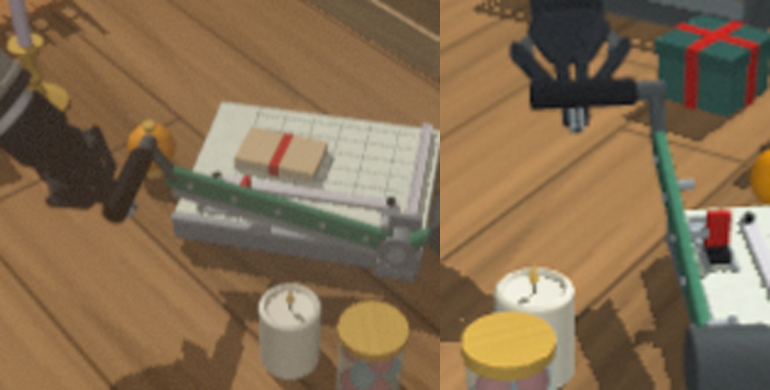

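The arm is rising (about 0.2 rad, with the handle at crop (583,93)), and the fingers sit below the middle of the handle. I'll carry on along the arc.

>>> drive_tool(moves=[{"slide": [-0.01, 0, -0.004], "rotation": [0, 0, 0]}, {"slide": [-0.01, 0, -0.004], "rotation": [0, 0, 0]}, {"slide": [-0.01, 0, -0.004], "rotation": [0, 0, 0]}, {"slide": [-0.0102, 0, -0.003], "rotation": [0, 0, 0]}, {"slide": [-0.0102, 0, -0.003], "rotation": [0, 0, 0]}, {"slide": [-0.0102, 0, -0.003], "rotation": [0, 0, 0]}, {"slide": [-0.0105, 0, -0.002], "rotation": [0, 0, 0]}, {"slide": [-0.0105, 0, -0.002], "rotation": [0, 0, 0]}, {"slide": [-0.0105, 0, -0.002], "rotation": [0, 0, 0]}, {"slide": [-0.0107, 0, -0.001], "rotation": [0, 0, 0]}, {"slide": [-0.0107, 0, -0.001], "rotation": [0, 0, 0]}, {"slide": [-0.0107, 0, -0.001], "rotation": [0, 0, 0]}])

```text
time: 10.42
tool_pos: [0.5285, 0.027, 0.2482]
eef_rot: [[-0.439, 0.785, 0.437], [0.556, 0.62, -0.554], [-0.706, 0.0, -0.708]]
force: [-0.2, 0.6, -0.3]
finger_gap: 0.003
finger_force: 0.2
```

```bash
python3 -c "
from h import *
show()"
```

```text
10.42 cutter [ 75.7 -91.5 248.2] z [ 0.706  0.    -0.708] y [-0.  1.  0.] j [-0.99  0.14  0.36  2.22  0.92  1.   -0.57] F [-0.2  0.6 -0.3]
```

>>> drive_tool(moves=[{"slide": [-0.008, 0, 0], "rotation": [0, 0, 0]}, {"slide": [-0.008, 0, 0], "rotation": [0, 0, 0]}, {"slide": [-0.008, 0, 0], "rotation": [0, 0, 0]}, {"slide": [-0.008, 0, 0], "rotation": [0, 0, 0]}, {"slide": [-0.008, 0, 0.001], "rotation": [0, 0, 0]}, {"slide": [-0.008, 0, 0.001], "rotation": [0, 0, 0]}, {"slide": [-0.008, 0, 0.001], "rotation": [0, 0, 0]}, {"slide": [-0.008, 0, 0.001], "rotation": [0, 0, 0]}, {"slide": [-0.006, 0, 0.001], "rotation": [0, 0, 0]}, {"slide": [-0.004, 0, 0.001], "rotation": [0, 0, 0]}, {"slide": [0, 0, 0], "rotation": [0, 0, 0]}])

```text
time: 11.33
tool_pos: [0.564, -0.018, 0.2964]
eef_rot: [[-0.438, 0.786, 0.437], [0.556, 0.619, -0.555], [-0.706, 0.0, -0.708]]
force: [-0.6, 0.3, -0.0]
finger_gap: -0.001
finger_force: 0.0
```

Run:
```python
from h import *
show()
s=[ctrl.snapshot(c)[:,:,::-1] for c in("side","scene")]
a=cv2.resize(s[0][90:270,180:380],(433,390),interpolation=2)
b=cv2.resize(s[1][105:265,230:370],(341,390),interpolation=2)
cv2.imwrite("pics/c5.png",np.hstack([a,b]))
```

```text
11.33 cutter [133.  -91.6 296.4] z [ 0.706 -0.    -0.708] y [0.001 1.    0.   ] j [-0.92  0.09  0.41  2.15  0.92  1.01 -0.4 ] F [-0.6  0.3 -0. ]
```

View pics/c5.png

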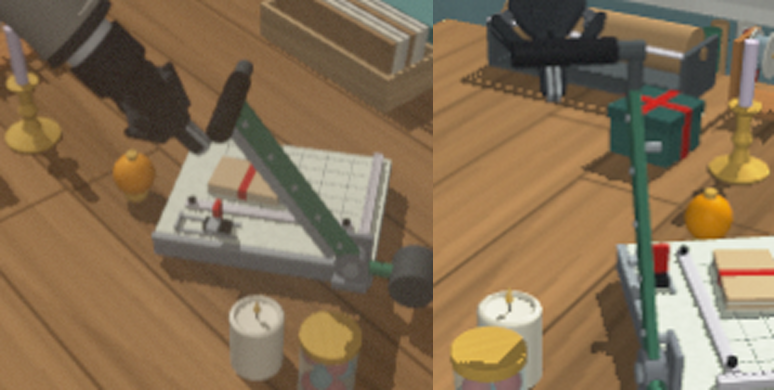

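The arm is well raised and the fingers have separated from the handle. I'll hold here while the counterweight draws it up, then retreat.

>>> drive_tool(moves=[{"slide": [0, 0, 0], "rotation": [0, 0, 0]}, {"slide": [0, 0, 0], "rotation": [0, 0, 0]}, {"slide": [0, 0, 0], "rotation": [0, 0, 0]}, {"slide": [0, 0, 0], "rotation": [0, 0, 0]}, {"slide": [0, 0, 0], "rotation": [0, 0, 0]}, {"slide": [0, 0, 0], "rotation": [0, 0, 0]}, {"slide": [0, 0, 0], "rotation": [0, 0, 0]}, {"slide": [0, 0, 0], "rotation": [0, 0, 0]}, {"slide": [0, 0, 0], "rotation": [0, 0, 0]}, {"slide": [0, 0, 0], "rotation": [0, 0, 0]}, {"slide": [0, 0, 0], "rotation": [0, 0, 0]}, {"slide": [0, 0, 0], "rotation": [0, 0, 0]}, {"slide": [0, 0, 0], "rotation": [0, 0, 0]}, {"slide": [0, 0, 0], "rotation": [0, 0, 0]}, {"slide": [0, 0, 0], "rotation": [0, 0, 0]}, {"slide": [0, 0, 0], "rotation": [0, 0, 0]}, {"slide": [0, 0, 0], "rotation": [0, 0, 0]}, {"slide": [0, 0, 0], "rotation": [0, 0, 0]}, {"slide": [0, 0, 0], "rotation": [0, 0, 0]}, {"slide": [0, 0, 0], "rotation": [0, 0, 0]}])

```text
time: 13.1
tool_pos: [0.5636, -0.0174, 0.2959]
eef_rot: [[-0.439, 0.785, 0.437], [0.556, 0.619, -0.554], [-0.706, -0.0, -0.708]]
force: [0.3, 0.2, 0.0]
finger_gap: 0.002
finger_force: 0.0
```

>>> drive_tool(moves=[{"slide": [0.01, 0, 0], "rotation": [0, 0, 0]}, {"slide": [0.01, 0, -0.01], "rotation": [0, 0, 0]}, {"slide": [0.01, 0, -0.02], "rotation": [0, 0, 0]}, {"slide": [0, 0, -0.02], "rotation": [0, 0, 0]}, {"slide": [0, 0, -0.02], "rotation": [0, 0, 0]}, {"slide": [0, 0, -0.02], "rotation": [0, 0, 0]}, {"slide": [0, 0, 0], "rotation": [0, 0, 0]}, {"slide": [0, 0, 0], "rotation": [0, 0, 0]}, {"slide": [0, 0, 0], "rotation": [0, 0, 0]}, {"slide": [0, 0, 0], "rotation": [0, 0, 0]}, {"slide": [0, 0, 0], "rotation": [0, 0, 0]}, {"slide": [0, 0, 0], "rotation": [0, 0, 0]}, {"slide": [0, 0, 0], "rotation": [0, 0, 0]}, {"slide": [0, 0, 0], "rotation": [0, 0, 0]}, {"slide": [0, 0, 0], "rotation": [0, 0, 0]}, {"slide": [0, 0, 0], "rotation": [0, 0, 0]}, {"slide": [0, 0, 0], "rotation": [0, 0, 0]}, {"slide": [0, 0, 0], "rotation": [0, 0, 0]}, {"slide": [0, 0, 0], "rotation": [0, 0, 0]}, {"slide": [0, 0, 0], "rotation": [0, 0, 0]}])

```text
time: 14.77
tool_pos: [0.5111, 0.0493, 0.3385]
eef_rot: [[-0.439, 0.785, 0.437], [0.556, 0.619, -0.554], [-0.706, -0.0, -0.708]]
force: [0.0, -0.9, 0.6]
finger_gap: -0.0
finger_force: 0.0
```

Run:
```python
from h import *
show()
f=lambda q:[[.310-.323*np.cos(q+.1397),y,.070+.323*np.sin(q+.1397)] for y in(-.137,-.032)]
s=[]
for c in("side","scene"):
    im=np.ascontiguousarray(ctrl.snapshot(c)[:,:,::-1])
    for q,col in((.8,(0,0,255)),(.95,(255,255,0))):
        for u,v in proj(c,W(P,f(q))): im[int(round(v)),int(round(u))]=col
    s.append(im)
a=cv2.resize(s[0][90:270,180:380],(433,390),interpolation=0)
b=cv2.resize(s[1][105:265,230:370],(341,390),interpolation=0)
cv2.imwrite("pics/c6.png",np.hstack([a,b]))
```

```text
14.77 cutter [ 47.4 -91.4 338.5] z [ 0.706  0.    -0.708] y [-0.  1. -0.] j [-1.04  0.    0.31  2.12  0.85  1.23 -0.45] F [ 0.  -0.9  0.6]
```

View pics/c6.png

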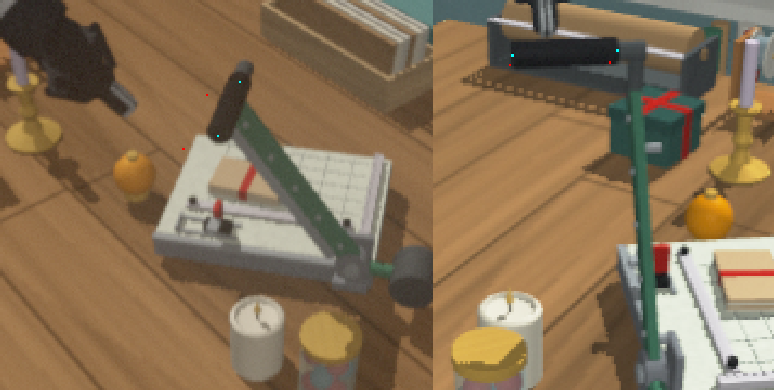

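The handle lies on the cyan 0.95 rad markers in both views and the gripper is clear. The arm is on its upper stop, so I'm handing in.

```bash
python3 -c "
from plant import ctrl
print(ctrl.sign_off())"
```

```text
the job is handed in; nothing more can be done
None
```

I pushed the safety catch fully off and raised the lever arm past its balance point. It now stands by itself on its upper stop, the gripper is clear of it, and the job is handed in at about 15 s; no verdict came back.

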